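Draw a spine bar out of a half-opening drawer and hold it over the report

TASK

The A5 report on the desk needs its spine bar. Pull the small drawer open to its stop, pick the middle-width one of the three black bars in it (it fits the report's thickness), and since the bar is longer than the opening, lift its front end and ease it out at a slant without levering it hard against the unit's top. Finish holding it: keep the bar in the gripper, level, some 10 to 30 cm above the desk, centred over the report and lengthways along it, so I can slide the sheets in; leave the other bars in the drawer and do not disturb the report or the other things on the desk.

Things in the scene. Friction and masses are not known exactly. Their poses are not given: they have to be found in the camera images.
- drawer_unit: Low grey desktop drawer unit, fixed, 260 deep (x) x 224 wide (y) x 80 mm high. It faces its own -x, towards the left of the desk; one drawer slides out along -x. Origin: centre of its underside, on the desk, z up. A stapler and a block of sticky notes (to 50 mm high) lie on its top, at least 90 mm back from its front edge.
- drawer (a joint): How far the drawer is out, m: 0 shut, 0.130 at its stop (the opening is then 130 mm long). Starts shut or ajar by up to 12 mm; about 1.5 N of friction; stays where left. Its floor is 10 mm above the desk; its front is 14 mm thick, upper edge 60 mm above the desk; side walls 50 mm high, 203 mm apart inside.
- drawer_knob (a point): Centre of the head of the round steel knob on the drawer front: head 20 mm in diameter, 18 mm long, on a 10 mm stem; its axis lies along the unit's x, 40 mm above the desk, and this point is 30 mm in front of the drawer front's outer face. Moves with the drawer; free on both sides and above.
- bar_narrow: Narrow spine bar: straight black plastic U-profile 210 (x) x 9 (y) x 18 mm (z), open side down, in the drawer. Origin: centre of its underside.
- bar_middle: The wanted one: straight black plastic U-profile 210 (x) x 16 (y) x 18 mm (z), open side down, 30 to 55 g, lying on the drawer floor along its travel. The three bars lie side by side about 62 mm apart in any order and go along with the drawer. Origin: centre of its underside; x runs from front end (-105 mm, at the drawer front) to back end (+105 mm).
- bar_wide: Wide spine bar: straight black plastic U-profile 210 (x) x 24 (y) x 18 mm (z), open side down, in the drawer. Origin: centre of its underside.
- bar_middle_front (a point): Middle of the front end face of the middle bar (the end at the drawer front), 9 mm above its underside.
- bar_middle_back (a point): Middle of the back end face of the middle bar, which stays under the unit's top board when the drawer is out, 9 mm above its underside.
- report: Stack of white A5 sheets with a dark binder clip at one short edge, 210 (x, along its length) x 148 (y) x 11 mm (15 mm at the clip), lying loose on the desk to the left of the drawer unit. Origin: centre of its underside.
- mouse: Black computer mouse on the desk behind the report's left end, 110 x 63 x 40 mm, a bystander. Origin: centre of its underside.
- stapler: Red stapler lying on the drawer unit's top, 141 x 60 x 49 mm, a bystander. Origin: centre of its underside.
- mug: White spotted mug on the desk behind the report, 92 mm across without its handle, 93 mm high, a bystander. Origin: centre of its underside.
- top_board: The drawer unit's fixed top board, 260 (x) x 224 (y) x 8 mm. Origin: centre of its underside, 72 mm above the desk; axes as the unit's. Its front edge is at x = -130 mm: the opening lies between this edge and the drawer front, and the bars' back ends lie under the board.

How it is judged:
By the outcome, as a careful person would: the job done as asked, in the order asked, and still so for the second after the job is handed in, while the arm keeps its last pose, push and grip.
It also fails if it takes over 51 s, if anything falls off the work surface, if the arm or the gripper's body presses on something with over 40 N, if the wrist force passes 120 N, or if a joint passes its speed limit or range.

ROBOT

A 6-joint arm with a two-finger parallel gripper is mounted at the origin on a cart in front of the work surface, level with it; the furniture and walls round the work are solid. World frame = base frame: x ahead of the robot, y to its left, z up, the work surface at z = 0. Lengths are in m, angles in rad, forces in N, time in s.
With the tool pointing down it reaches from about 0.375 to 0.975 m from the base axis. Payload 3.8 kg.
Tool frame: the origin (TCP) lies on the centre line of the jaws, within the pads' length; the fingertips stand 17 mm ahead of it and the grasp point (between the pads) lies 2 mm behind it; z points along the fingers, y is the line along which they close (so a half turn about z gives the same grasp; the last joint's range is limited). The gripper opens to 85 mm and grips with 20 to 120 N. Pads are 22 mm wide; open, the fingers measure 114 mm over their backs; the gripper's body (76 mm by 85 mm) begins 54 mm behind the grasp point. The pads swing forward as they close: fully open they stand 13 mm farther back than shut.
Start: joints at [1.189, 0.264, 1.604, -0, 1.274, -0.037], TCP at [0.228, 0.635, 0.248] pointing down, gripper open.
Joint ranges: [-2.63, 2.63], [-0.94, 2.18], [0.31, 2.57], [-1.31, 4.45], [0, 2.66], [-2.55, 2.55]. Speed limits (rad/s): [2.57, 2.57, 3.14, 3.14, 3.14, 3.14].

INTERFACE

Orientations are given as a unit quaternion [x, y, z, w].
In Python, from plant import get_state, get_image, sign_off gives the robot as it stands.
- The arm moves only by the tool jog_arm, never from a script. Its argument "rows" is a list of rows, each an object of numbers: "claw": the closure, from -1 (fully open) to 1 (shut); "tx", "ty", "tz": the shift along the tool's x, y, z in m; "rx", "ry", "rz": the turn, a rotation vector about the tool's x, y, z in rad. In form: [{"claw": .., "tx": .., "ty": .., "tz": .., "rx": .., "ry": .., "rz": ..}, ...]. A call has 1 to 5 rows; each row shifts and turns the commanded pose from where the row before left it, along the tool's axes as they then stand; what a row does not reach is not made up. A row lasts 1/12 s, in which the tool goes at most 41.7 mm and 7.16 degrees, less where a joint would pass 70% of its speed; a pose out of reach is approached as far as the arm can. A call is refused whole if a number of a shift passes 0.0417 or a number of a turn 0.125, either way. A call with a gripper value outside its range is refused whole. The fingers move at their own pace and stop on an object; "force" is the grip in N (left out, the last holds). Time passes only in rows, so rows that do not move let the fingers close. It gives the time, the measured TCP pose, the force, the opening and the grip force at its end, in the units of the state.
- get_state(): the state, without advancing time (a new reading comes with each control period).
- get_image(name): name is "scene" or "top"; returns a dict with "image" (420x560x3 uint8, red, green, blue), "vertical_fov" (degrees; the focal length in pixels is half the picture's height over the tangent of half this angle, whatever the lens; pixels are square), "cx", "cy" (the principal point, pixels), "k1" (the pictures are not rectified: a ray, as slopes to the right and down, at radius r is drawn at 1 + k1 r^2 times it, then the intrinsics apply), "eye" and "attitude" of the camera in the world. Camera axes: x right, y up, looking along -z (the intrinsics and any distortion apply to the point x, -y, -z); pixel columns grow to the right and rows downward; lengths in m; the calibration is good to about 2 mm. A picture is of the moment at which its call begins. There is no depth.
- sign_off(): hands the job in; it is judged then, once.
The state is a dict: "clock": time; "q": joint angles; "qvel": joint speeds; "tau": joint torques, N m; "tool_pos": TCP position; "tool_rot": TCP orientation; "force": force on the tool from outside, world axes, zero at the start; "wrist_torque": the same for the moment, N m; "width": finger opening in m; "gripper_force": force on a finger pad.
Only numpy, scipy, OpenCV 4.12 (cv2) and the standard library are available. Lean on these libraries where they do the work, as an engineer would, in place of code of your own. Each camera call takes 0.05 s, during which the arm holds its last target. There are 200 camera calls.

## Working session

There is one attempt and no reset: what is moved stays moved. The work goes in short steps, Python scripts to look and compute and a tool call to move; the robot and the scene stay as the last step left them, time stands still between calls to the robot, and variables do not carry over. Pictures are saved under pics/ and viewed, at most 10 in all, crops included, and the job is handed in when it is done.

Besides the shell and the picture viewer there is one more tool, called as name(argument=value, ...), one argument or row to a line, values as JSON. jog_arm: Moves the arm, as the interface text tells. Its arguments: {"type":"object","properties":{"rows":{"type":"array","items":{"type":"object","properties":{"claw":{"type":"number"},"tx":{"type":"number"},"ty":{"type":"number"},"tz":{"type":"number"},"rx":{"type":"number"},"ry":{"type":"number"},"rz":{"type":"number"}}}},"force":{"type":"number"}},"required":["rows"]}

```bash
mkdir -p pics; ls
cat > h.py <<'E'
import numpy as np, cv2, json
from scipy.spatial.transform import Rotation as R
from plant import get_state, get_image, sign_off
def cam(d):
    f=d["image"].shape[0]/2/np.tan(np.radians(d["vertical_fov"])/2)
    a=np.array(d["attitude"]); M=R.from_quat(a).as_matrix() if a.size==4 else a.reshape(3,3)
    return f,M,np.array(d["eye"])
def ray(d,u,v):
    f,M,e=cam(d); p=np.array([(u-d["cx"])/f,(v-d["cy"])/f]); q=p.copy()
    for _ in range(30): q=p/(1+d["k1"]*(q@q))
    return e,M@np.array([q[0],-q[1],-1])
def onz(d,u,v,z):
    e,r=ray(d,u,v); return e+r*(z-e[2])/r[2]
def proj(d,P):
    f,M,e=cam(d); c=(np.array(P)-e)@M; s=np.array([c[0],-c[1]])/-c[2]
    s=s*(1+d["k1"]*(s@s)); return s*f+[d["cx"],d["cy"]]
def shot(n,name):
    d=get_image(n); cv2.imwrite(f"pics/{name}.png",d["image"][:,:,::-1]); np.save(f"pics/{name}.npy",d,allow_pickle=True); return d
def load(name): return np.load(f"pics/{name}.npy",allow_pickle=True).item()
E
python3 - <<'E'
from h import *
for n in("scene","top"):
    d=shot(n,n+"0"); print({k:v for k,v in d.items() if k!="image"})
a,b=load("scene0")["image"],load("top0")["image"]
s=get_state(); print(s)
E
```

```text
pics
{'vertical_fov': 53.291635976830726, 'cx': 285.4678391192583, 'cy': 207.09934683468066, 'k1': -0.08757264774103153, 'eye': array([0.06429054, 0.65383643, 0.57105053]), 'attitude': array([-0.15021106,  0.47172077,  0.82423266, -0.27487574])}
{'vertical_fov': 52.26228235014318, 'cx': 280.98810254295154, 'cy': 204.36333327698097, 'k1': -0.13849611146365162, 'eye': array([0.32820973, 0.00159864, 1.16339457]), 'attitude': array([ 0.07478362, -0.07411926, -0.68458078,  0.72129252])}
{'clock': 0.1, 'q': array([ 1.18912471e+00,  2.64687737e-01,  1.60528260e+00,  1.99079187e-05,
        1.27367438e+00, -3.68788906e-02]), 'qvel': array([-0.00033647, -0.00013878, -0.00403926, -0.00208441, -0.00219615,
       -0.00146526]), 'tau': array([ 3.33837315e-04, -5.16716731e+01, -3.68586445e+01, -1.79861918e-04,
        6.47514593e-03,  1.06151052e-05]), 'tool_pos': array([0.22789555, 0.63468672, 0.2470554 ]), 'tool_rot': array([ 1.71546471e-01,  9.85175495e-01, -1.00167060e-03, -2.22466740e-04]), 'force': array([ 0.1576563 ,  0.00200783, -0.48348963]), 'wrist_torque': array([-0.00050753, -0.00619122,  0.00890951]), 'gripper_force': 0.0, 'width': 0.08562963556160483}
```

View pics/scene0.png

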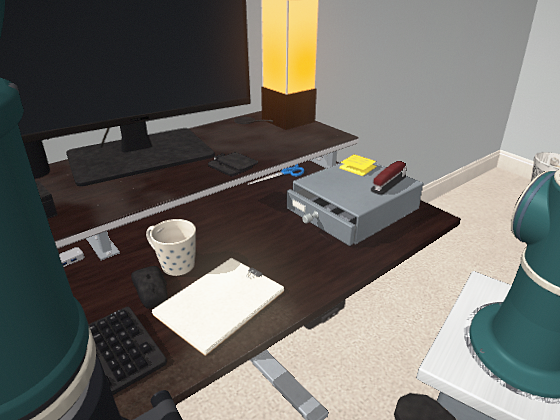

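View pics/top0.png

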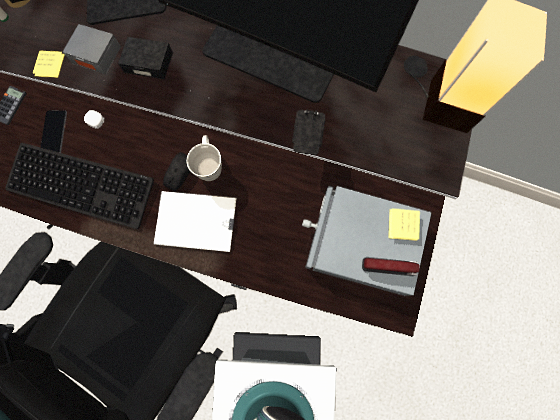

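Scene view: unit with knob at about (308,217), report at (219,303), mug (172,248), mouse (150,285). Top view: unit about (370,240), knob about (308,224), report (196,221). Next I enlarge both in the top view.

Run:
```python
from h import *
t=load("top0");s=load("scene0")
for P in [(0,0,0),(.228,.635,.248),(.3,0,0),(.5,0,0),(0,.5,0),(.5,-.3,0)]: print(P,proj(t,P).round(),proj(s,P).round())
a=cv2.resize(t["image"][180:300,300:440],None,fx=4,fy=4,interpolation=2)
b=cv2.resize(t["image"][185:255,150:240],None,fx=2.5,fy=2.5,interpolation=2)
c=np.zeros((600,800,3),np.uint8); c[:480,:560]=a; c[:b.shape[0],570:570+b.shape[1]]=b
cv2.imwrite("pics/c1.png",c[:,:,::-1])
```

```text
(0, 0, 0) [273. 422.] [529. 346.]
(0.228, 0.635, 0.248) [ -5. 319.] [103. 530.]
(0.3, 0, 0) [279. 306.] [378. 281.]
(0.5, 0, 0) [283. 232.] [299. 247.]
(0, 0.5, 0) [ 87. 405.] [419. 647.]
(0.5, -0.3, 0) [391. 237.] [360. 197.]
```

View pics/c1.png

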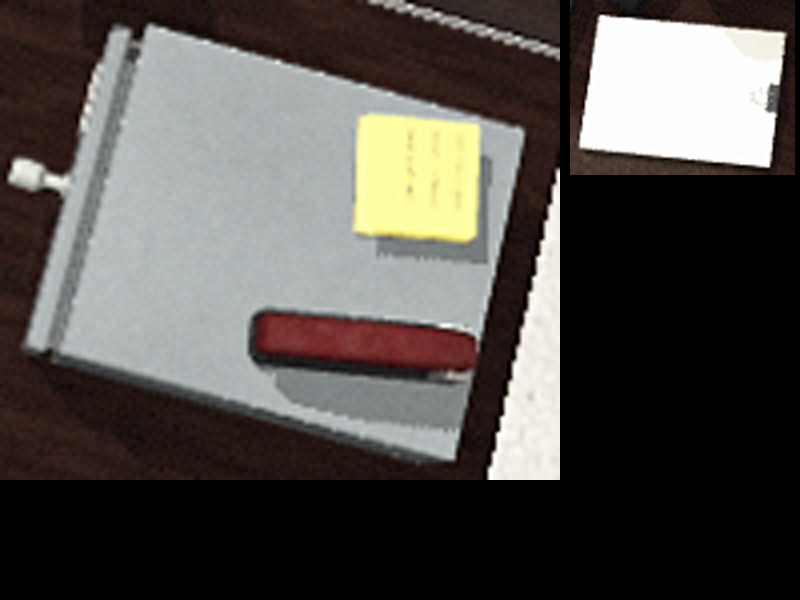

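Run:
```python
from h import *
t=load("top0")
def c(u,v,s,ox,oy): return ((u+.5)/s-.5+ox,(v+.5)/s-.5+oy)
P=np.array([onz(t,*c(u,v,4,300,180),.08) for u,v in [(147,25),(523,130),(456,460),(55,354)]])
print(P.round(4)); L=lambda a,b:np.linalg.norm(a-b)
print("sizes",L(P[0],P[1]),L(P[1],P[2]),L(P[2],P[3]),L(P[3],P[0]))
ax=((P[1]-P[0])+(P[2]-P[3])); yaw=np.arctan2(ax[1],ax[0]); 
ay=((P[0]-P[3])+(P[1]-P[2])); yaw2=np.arctan2(-ay[0],ay[1]); cen=P.mean(0)
print("yaw",yaw,yaw2,cen)
ux=np.array([np.cos((yaw+yaw2)/2),np.sin((yaw+yaw2)/2),0]);uy=np.array([-ux[1],ux[0],0])
for n,u,v,z in[("fo",112,28,.06),("fo",27,348,.06),("knob",24,174,.04),("knobtip",10,171,.04)]:
    p=onz(t,*c(u,v,4,300,180),z); print(n,p.round(4),((p-cen)@ux).round(4),((p-cen)@uy).round(4))
Q=np.array([onz(t,*c(u,v,2.5,150,185),.011) for u,v in [(30,15),(215,32),(201,167),(10,151)]])
print(Q.round(4),Q.mean(0),[L(Q[i],Q[(i+1)%4]).round(4) for i in range(4)])
ax=((Q[1]-Q[0])+(Q[2]-Q[3]));print("yawR",np.arctan2(ax[1],ax[0]))
s=load("scene0")
for p in (cen,Q.mean(0)): print(proj(s,p))
```

```text
[[ 0.6173 -0.1337  0.08  ]
 [ 0.56   -0.3845  0.08  ]
 [ 0.3447 -0.3384  0.08  ]
 [ 0.4004 -0.0813  0.08  ]]
sizes 0.25723934773562607 0.22019554675818973 0.2630661163562209 0.22310049331019055
yaw -1.7897802721634104 -1.7950763563470065 [ 0.48057461 -0.23445199  0.08      ]
fo [ 0.6193 -0.1128  0.06  ] -0.1491 0.1086
fo [ 0.4047 -0.0647  0.06  ] -0.1489 -0.1114
knob [ 0.5211 -0.0592  0.04  ] -0.1799 0.001
knobtip [ 0.5227 -0.0498  0.04  ] -0.1894 0.0005
[[0.5964 0.3447 0.011 ]
 [0.5877 0.1352 0.011 ]
 [0.4378 0.1395 0.011 ]
 [0.4429 0.3505 0.011 ]] [0.51618922 0.24247602 0.011     ] [np.float64(0.2096), np.float64(0.15), np.float64(0.211), np.float64(0.1535)]
yawR -1.6036904456724046
[358.203748   181.58332486]
[220.4860731  297.96138795]
```

```bash
cat >> h.py <<'E'
UC=np.array([.4806,-.2345,0]); UY=-1.7925
ux=np.array([np.cos(UY),np.sin(UY),0]); uy=np.array([-ux[1],ux[0],0])
def U(x,y,z): return UC+x*ux+y*uy+np.array([0,0,z])
def Rt(yaw,pitch=0):
    "tool down, tool x at yaw; pitch>0 lifts the tool-x side"
    c,s=np.cos(yaw),np.sin(yaw); M=np.column_stack([[c,s,0],[s,-c,0],[0,0,-1]])
    return R.from_matrix(M)*R.from_rotvec([0,pitch,0])
FRONT=UY+np.pi
def plan(pos,rot,n,start=None,claw=None):
    st=get_state(); p,r=start or (np.array(st["tool_pos"]),R.from_quat(st["tool_rot"]))
    p0,r0=p,r; dv=(r0.inv()*rot).as_rotvec(); rows=[]
    for i in range(1,n+1):
        pn=p0+(np.array(pos)-p0)*i/n; rn=r0*R.from_rotvec(dv*i/n)
        t=r.inv().apply(pn-p); w=(r.inv()*rn).as_rotvec()
        v=np.r_[t,w].round(4); rows.append({k:float(x) for k,x in zip(("tx","ty","tz","rx","ry","rz"),v) if abs(x)>2e-4})
        r_=r*R.from_rotvec(v[3:]); p=p+r.apply(v[:3]); r=r_
    for i in range(0,n,5): print(json.dumps(rows[i:i+5]))
    return p,r
E
python3 - <<'E'
from h import *
print(plan(U(-.180,0.001,.12),Rt(FRONT),22)); print(Rt(FRONT,.3).apply([1,0,0]))
E
```

```text
[{"tx": -0.0232, "ty": -0.0252, "tz": 0.0058, "rz": 0.0658}, {"tx": -0.0248, "ty": -0.0235, "tz": 0.0058, "rz": 0.0658}, {"tx": -0.0263, "ty": -0.0219, "tz": 0.0059, "rz": 0.0658}, {"tx": -0.0277, "ty": -0.0202, "tz": 0.0058, "rz": 0.0658}, {"tx": -0.029, "ty": -0.0182, "tz": 0.0058, "rz": 0.0658}]
[{"tx": -0.0301, "ty": -0.0163, "tz": 0.0058, "rz": 0.0658}, {"tx": -0.0311, "ty": -0.0144, "tz": 0.0058, "rz": 0.0658}, {"tx": -0.0319, "ty": -0.0122, "tz": 0.0058, "rz": 0.0658}, {"tx": -0.0328, "ty": -0.0101, "tz": 0.0058, "rz": 0.0658}, {"tx": -0.0333, "ty": -0.0079, "tz": 0.0058, "rz": 0.0658}]
[{"tx": -0.0337, "ty": -0.0057, "tz": 0.0058, "rz": 0.0659}, {"tx": -0.0341, "ty": -0.0035, "tz": 0.0058, "rz": 0.0658}, {"tx": -0.0342, "ty": -0.0013, "tz": 0.0058, "rz": 0.0658}, {"tx": -0.0342, "ty": 0.001, "tz": 0.0058, "rz": 0.0658}, {"tx": -0.0341, "ty": 0.0033, "tz": 0.0057, "rz": 0.0658}]
[{"tx": -0.0338, "ty": 0.0055, "tz": 0.0058, "rz": 0.0658}, {"tx": -0.0333, "ty": 0.0077, "tz": 0.0058, "rz": 0.0658}, {"tx": -0.0328, "ty": 0.0099, "tz": 0.0058, "rz": 0.0658}, {"tx": -0.0321, "ty": 0.012, "tz": 0.0058, "rz": 0.0658}, {"tx": -0.0312, "ty": 0.0141, "tz": 0.0057, "rz": 0.0658}]
[{"tx": -0.0302, "ty": 0.0161, "tz": 0.0058, "rz": 0.0658}, {"tx": -0.0291, "ty": 0.0181, "tz": 0.0058, "rz": 0.0658}]
(array([ 0.52119032, -0.05914803,  0.11998684]), Rotation.from_matrix(array([[ 2.19891059e-01,  9.75524433e-01, -4.59456314e-05],
                            [ 9.75524434e-01, -2.19891059e-01,  1.00793378e-05],
                            [-2.70393246e-07, -4.70374423e-05, -9.99999999e-01]])))
[0.21007077 0.9319539  0.29552021]
```

jog_arm(
  rows=[
    {"tx": -0.023,"ty": -0.025,"tz": 0.006,"rz": 0.066},
    {"tx": -0.025,"ty": -0.0235,"tz": 0.006,"rz": 0.066},
    {"tx": -0.026,"ty": -0.022,"tz": 0.006,"rz": 0.066},
    {"tx": -0.028,"ty": -0.02,"tz": 0.006,"rz": 0.066},
    {"tx": -0.029,"ty": -0.018,"tz": 0.006,"rz": 0.066},
  ],
)

```text
invalid input at $.rows[0]: expected keys claw, tx, ty, tz, rx, ry, rz
```

jog_arm(
  rows=[
    {"tx": -0.03,"ty": -0.016,"tz": 0.006,"rz": 0.066},
    {"tx": -0.031,"ty": -0.014,"tz": 0.006,"rz": 0.066},
    {"tx": -0.032,"ty": -0.012,"tz": 0.006,"rz": 0.066},
    {"tx": -0.033,"ty": -0.01,"tz": 0.006,"rz": 0.066},
    {"tx": -0.033,"ty": -0.008,"tz": 0.006,"rz": 0.066},
  ],
)

```text
invalid input at $.rows[0]: expected keys claw, tx, ty, tz, rx, ry, rz
```

jog_arm(
  rows=[
    {"tx": -0.034,"ty": -0.006,"tz": 0.006,"rz": 0.066},
    {"tx": -0.034,"ty": -0.0035,"tz": 0.006,"rz": 0.066},
    {"tx": -0.034,"ty": -0.001,"tz": 0.006,"rz": 0.066},
    {"tx": -0.034,"ty": 0.001,"tz": 0.006,"rz": 0.066},
    {"tx": -0.034,"ty": 0.003,"tz": 0.006,"rz": 0.066},
  ],
)

```text
invalid input at $.rows[0]: expected keys claw, tx, ty, tz, rx, ry, rz
```

jog_arm(
  rows=[
    {"tx": -0.034,"ty": 0.0055,"tz": 0.005,"rz": 0.066},
    {"tx": -0.033,"ty": 0.008,"tz": 0.005,"rz": 0.066},
    {"tx": -0.033,"ty": 0.01,"tz": 0.005,"rz": 0.066},
    {"tx": -0.032,"ty": 0.012,"tz": 0.005,"rz": 0.066},
    {"tx": -0.031,"ty": 0.014,"tz": 0.005,"rz": 0.066},
  ],
)

```text
invalid input at $.rows[0]: expected keys claw, tx, ty, tz, rx, ry, rz
```

Run:
```python
from h import *
print(get_state()["clock"],get_state()["tool_pos"])
plan(U(-.180,0.001,.12),Rt(FRONT),3)
```

```text
0.1 [0.22789555 0.63468672 0.2470554 ]
[{"tx": -0.1702, "ty": -0.1845, "tz": 0.0427, "rx": -0.0006, "ry": 0.0005, "rz": 0.4826}, {"tx": -0.2364, "ty": -0.0845, "tz": 0.0425, "rx": -0.0006, "ry": 0.0004, "rz": 0.4825}, {"tx": -0.2487, "ty": 0.0348, "tz": 0.0425, "rx": -0.0006, "ry": 0.0005, "rz": 0.4826}]
```

All seven keys are needed in every row.

jog_arm(
  rows=[
    {"claw": -1,"tx": -0.023,"ty": -0.025,"tz": 0.006,"rx": 0,"ry": 0,"rz": 0.066},
    {"claw": -1,"tx": -0.025,"ty": -0.0235,"tz": 0.006,"rx": 0,"ry": 0,"rz": 0.066},
    {"claw": -1,"tx": -0.026,"ty": -0.022,"tz": 0.006,"rx": 0,"ry": 0,"rz": 0.066},
    {"claw": -1,"tx": -0.028,"ty": -0.02,"tz": 0.006,"rx": 0,"ry": 0,"rz": 0.066},
    {"claw": -1,"tx": -0.029,"ty": -0.018,"tz": 0.006,"rx": 0,"ry": 0,"rz": 0.066},
  ],
)

```text
clock: 0.52
tool_pos: [0.295, 0.4762, 0.2173]
tool_rot: [0.332, 0.943, -0.001, -0.0]
force: [0.9, 0.2, -0.5]
width: 0.0855
gripper_force: 0.0
```

jog_arm(
  rows=[
    {"claw": -1,"tx": -0.03,"ty": -0.016,"tz": 0.006,"rx": 0,"ry": 0,"rz": 0.066},
    {"claw": -1,"tx": -0.031,"ty": -0.014,"tz": 0.006,"rx": 0,"ry": 0,"rz": 0.066},
    {"claw": -1,"tx": -0.032,"ty": -0.012,"tz": 0.006,"rx": 0,"ry": 0,"rz": 0.066},
    {"claw": -1,"tx": -0.033,"ty": -0.01,"tz": 0.006,"rx": 0,"ry": 0,"rz": 0.066},
    {"claw": -1,"tx": -0.033,"ty": -0.008,"tz": 0.006,"rx": 0,"ry": 0,"rz": 0.066},
  ],
)

```text
clock: 0.93
tool_pos: [0.362, 0.3193, 0.1876]
tool_rot: [0.483, 0.876, -0.0, -0.0]
force: [0.2, 0.5, 0.4]
width: 0.0857
gripper_force: 0.0
```

jog_arm(
  rows=[
    {"claw": -1,"tx": -0.034,"ty": -0.006,"tz": 0.006,"rx": 0,"ry": 0,"rz": 0.066},
    {"claw": -1,"tx": -0.034,"ty": -0.0035,"tz": 0.006,"rx": 0,"ry": 0,"rz": 0.066},
    {"claw": -1,"tx": -0.034,"ty": -0.001,"tz": 0.006,"rx": 0,"ry": 0,"rz": 0.066},
    {"claw": -1,"tx": -0.034,"ty": 0.001,"tz": 0.006,"rx": 0,"ry": 0,"rz": 0.066},
    {"claw": -1,"tx": -0.034,"ty": 0.003,"tz": 0.006,"rx": 0,"ry": 0,"rz": 0.066},
  ],
)

```text
clock: 1.35
tool_pos: [0.4279, 0.1617, 0.1578]
tool_rot: [0.62, 0.784, -0.0, -0.0]
force: [0.6, 0.3, 0.6]
width: 0.0853
gripper_force: 0.0
```

jog_arm(
  rows=[
    {"claw": -1,"tx": -0.034,"ty": 0.0055,"tz": 0.005,"rx": 0,"ry": 0,"rz": 0.066},
    {"claw": -1,"tx": -0.033,"ty": 0.008,"tz": 0.005,"rx": 0,"ry": 0,"rz": 0.066},
    {"claw": -1,"tx": -0.033,"ty": 0.01,"tz": 0.005,"rx": 0,"ry": 0,"rz": 0.066},
    {"claw": -1,"tx": -0.032,"ty": 0.012,"tz": 0.005,"rx": 0,"ry": 0,"rz": 0.066},
    {"claw": -1,"tx": -0.031,"ty": 0.014,"tz": 0.005,"rx": 0,"ry": 0,"rz": 0.066},
  ],
)

```text
clock: 1.77
tool_pos: [0.4943, 0.0041, 0.1328]
tool_rot: [0.741, 0.672, -0.0, -0.0]
force: [-0.3, -0.3, -0.8]
width: 0.0852
gripper_force: 0.0
```

Run:
```python
from h import *
print(get_state()["clock"],get_state()["tool_pos"])
plan(U(-.180,0.001,.12),Rt(FRONT),3)
```

```text
1.7667 [0.49434054 0.00406413 0.13275056]
[{"tx": -0.0201, "ty": 0.0109, "tz": 0.0042, "rz": 0.0414}, {"tx": -0.0196, "ty": 0.0118, "tz": 0.0043, "rz": 0.0414}, {"tx": -0.0191, "ty": 0.0126, "tz": 0.0042, "rz": 0.0414}]
```

jog_arm(
  rows=[
    {"claw": -1,"tx": -0.02,"ty": 0.011,"tz": 0.004,"rx": 0,"ry": 0,"rz": 0.0414},
    {"claw": -1,"tx": -0.0196,"ty": 0.0118,"tz": 0.004,"rx": 0,"ry": 0,"rz": 0.0414},
    {"claw": -1,"tx": -0.0191,"ty": 0.0126,"tz": 0.004,"rx": 0,"ry": 0,"rz": 0.0414},
    {"claw": -1,"tx": 0,"ty": 0,"tz": 0,"rx": 0,"ry": 0,"rz": 0},
  ],
)

```text
clock: 2.1
tool_pos: [0.5224, -0.0604, 0.1204]
tool_rot: [0.781, 0.624, -0.0, 0.0]
force: [0.1, 0.6, 0.9]
width: 0.0857
gripper_force: 0.0
```

Run:
```python
from h import *
print(get_state()["tool_pos"])
plan(U(-.180,0.001,.039),Rt(FRONT),4)
d=shot("scene","s1"); cv2.imwrite("pics/s1c.png",cv2.resize(d["image"][130:290,240:440],None,fx=3.5,fy=3.5,interpolation=2)[:,:,::-1])
print(proj(d,U(-.18,0,.04)),proj(d,U(-.13,-.112,.08)),proj(d,U(-.13,.112,.08)))
```

```text
[ 0.5223694  -0.06036305  0.12043317]
[{"tx": 0.0003, "ty": -0.0004, "tz": 0.0204, "ry": 0.0003}, {"ty": -0.0003, "tz": 0.0203, "ry": 0.0003}, {"tx": 0.0003, "ty": -0.0004, "tz": 0.0204, "ry": 0.0003}, {"ty": -0.0004, "tz": 0.0203, "ry": 0.0004}]
[306.99993127 218.42783593] [358.32820966 216.17906329] [291.86258353 180.83630118]
```

View pics/s1c.png

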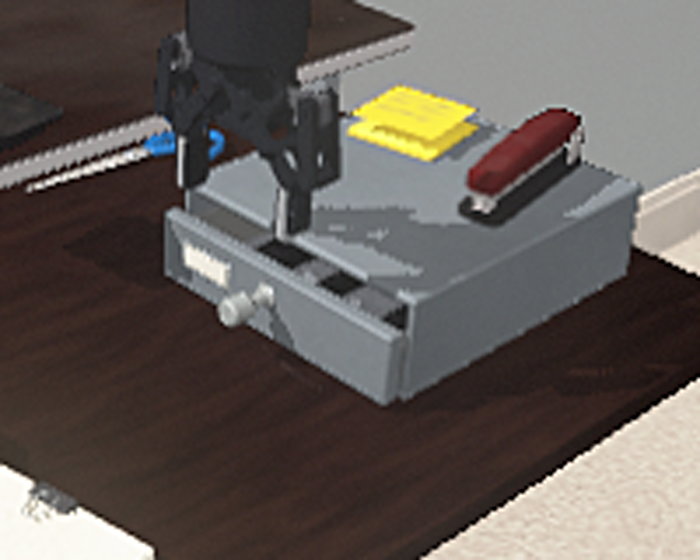

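Knob head at crop (237,308), i.e. picture (307.7,218), which matches its projected position (307.0,218.4). The open gripper hangs clear above it, so I descend and grip.

jog_arm(
  rows=[
    {"claw": -1,"tx": 0,"ty": 0,"tz": 0.02,"rx": 0,"ry": 0,"rz": 0},
    {"claw": -1,"tx": 0,"ty": -0.001,"tz": 0.02,"rx": 0,"ry": 0,"rz": 0},
    {"claw": -1,"tx": 0.001,"ty": 0,"tz": 0.02,"rx": 0,"ry": 0,"rz": 0},
    {"claw": -1,"tx": 0,"ty": 0,"tz": 0.02,"rx": 0,"ry": 0,"rz": 0},
    {"claw": -1,"tx": 0,"ty": 0,"tz": 0,"rx": 0,"ry": 0,"rz": 0},
  ],
)

```text
clock: 2.57
tool_pos: [0.5165, -0.0545, 0.0373]
tool_rot: [0.779, 0.626, -0.003, -0.003]
force: [-1.5, 0.2, -0.6]
width: 0.0853
gripper_force: 0.0
```

jog_arm(
  rows=[
    {"claw": 0.3,"tx": 0,"ty": 0,"tz": 0,"rx": 0,"ry": 0,"rz": 0},
    {"claw": 0.3,"tx": 0,"ty": 0,"tz": 0,"rx": 0,"ry": 0,"rz": 0},
    {"claw": 0.3,"tx": 0,"ty": 0,"tz": 0,"rx": 0,"ry": 0,"rz": 0},
    {"claw": 0.3,"tx": 0,"ty": 0,"tz": 0,"rx": 0,"ry": 0,"rz": 0},
    {"claw": 0.3,"tx": 0,"ty": 0,"tz": 0,"rx": 0,"ry": 0,"rz": 0},
  ],
  force=40,
)

```text
clock: 2.98
tool_pos: [0.5218, -0.0561, 0.0426]
tool_rot: [0.78, 0.626, 0.001, 0.001]
force: [-0.6, 0.6, 0.3]
width: 0.0299
gripper_force: 0.0
```

jog_arm(
  rows=[
    {"claw": 1,"tx": 0,"ty": 0,"tz": 0,"rx": 0,"ry": 0,"rz": 0},
    {"claw": 1,"tx": 0,"ty": 0,"tz": 0,"rx": 0,"ry": 0,"rz": 0},
    {"claw": 1,"tx": 0,"ty": 0,"tz": 0,"rx": 0,"ry": 0,"rz": 0},
    {"claw": 1,"tx": 0,"ty": 0,"tz": 0,"rx": 0,"ry": 0,"rz": 0},
    {"claw": 1,"tx": 0,"ty": 0,"tz": 0,"rx": 0,"ry": 0,"rz": 0},
  ],
)

```text
clock: 3.4
tool_pos: [0.5232, -0.0564, 0.0427]
tool_rot: [0.78, 0.626, 0.002, 0.002]
force: [5.9, -1.0, 2.3]
width: 0.0186
gripper_force: 39.2
```

jog_arm(
  rows=[
    {"claw": 1,"tx": 0.01,"ty": 0,"tz": 0,"rx": 0,"ry": 0,"rz": 0},
    {"claw": 1,"tx": 0.02,"ty": 0,"tz": 0,"rx": 0,"ry": 0,"rz": 0},
    {"claw": 1,"tx": 0.025,"ty": 0,"tz": 0,"rx": 0,"ry": 0,"rz": 0},
    {"claw": 1,"tx": 0.025,"ty": 0,"tz": 0,"rx": 0,"ry": 0,"rz": 0},
    {"claw": 1,"tx": 0.02,"ty": 0,"tz": 0,"rx": 0,"ry": 0,"rz": 0},
  ],
)

```text
clock: 3.82
tool_pos: [0.5457, 0.042, 0.0428]
tool_rot: [0.78, 0.626, 0.002, 0.002]
force: [8.1, -4.6, -0.1]
width: 0.0183
gripper_force: 39.2
```

jog_arm(
  rows=[
    {"claw": 1,"tx": 0.01,"ty": 0,"tz": 0,"rx": 0,"ry": 0,"rz": 0},
    {"claw": 1,"tx": 0.006,"ty": 0,"tz": 0,"rx": 0,"ry": 0,"rz": 0},
    {"claw": 1,"tx": 0.004,"ty": 0,"tz": 0,"rx": 0,"ry": 0,"rz": 0},
    {"claw": 1,"tx": 0,"ty": 0,"tz": 0,"rx": 0,"ry": 0,"rz": 0},
    {"claw": 1,"tx": 0,"ty": 0,"tz": 0,"rx": 0,"ry": 0,"rz": 0},
  ],
)

```text
clock: 4.23
tool_pos: [0.5502, 0.0615, 0.0427]
tool_rot: [0.78, 0.626, 0.003, 0.002]
force: [8.5, -0.3, 0.0]
width: 0.0178
gripper_force: 39.6
```

jog_arm(
  rows=[
    {"claw": 1,"tx": 0.004,"ty": 0,"tz": 0,"rx": 0,"ry": 0,"rz": 0},
    {"claw": 1,"tx": 0.002,"ty": 0,"tz": 0,"rx": 0,"ry": 0,"rz": 0},
    {"claw": 1,"tx": 0,"ty": 0,"tz": 0,"rx": 0,"ry": 0,"rz": 0},
  ],
)

```text
clock: 4.48
tool_pos: [0.5506, 0.0636, 0.0427]
tool_rot: [0.779, 0.627, -0.0, 0.004]
force: [6.2, -15.0, 2.2]
width: 0.0182
gripper_force: 39.8
```

Run:
```python
from h import *
s=get_state();p=s["tool_pos"];print(p,(p-UC)@ux,(p-UC)@uy,s["force"]@ux,s["force"])
```

```text
[0.55062217 0.06361924 0.04268059] -0.3062198523527246 0.002754310048802791 13.244371060743282 [  6.17536418 -14.96865286   2.16181959]
```

jog_arm(
  rows=[
    {"claw": 1,"tx": -0.003,"ty": 0,"tz": 0,"rx": 0,"ry": 0,"rz": 0},
    {"claw": 0,"tx": 0,"ty": 0,"tz": 0,"rx": 0,"ry": 0,"rz": 0},
    {"claw": -0.4,"tx": 0,"ty": 0,"tz": 0,"rx": 0,"ry": 0,"rz": 0},
    {"claw": -0.4,"tx": 0,"ty": 0,"tz": 0,"rx": 0,"ry": 0,"rz": 0},
    {"claw": -0.4,"tx": 0,"ty": 0,"tz": 0,"rx": 0,"ry": 0,"rz": 0},
  ],
)

```text
clock: 4.9
tool_pos: [0.5461, 0.0642, 0.0406]
tool_rot: [0.78, 0.626, -0.001, -0.001]
force: [-0.8, 0.0, -0.5]
width: 0.0597
gripper_force: 0.0
```

jog_arm(
  rows=[
    {"claw": -0.4,"tx": 0,"ty": 0,"tz": -0.015,"rx": 0,"ry": 0,"rz": 0},
    {"claw": -0.4,"tx": 0,"ty": 0,"tz": -0.03,"rx": 0,"ry": 0,"rz": 0},
    {"claw": -0.4,"tx": 0,"ty": 0,"tz": -0.035,"rx": 0,"ry": 0,"rz": 0},
    {"claw": -0.4,"tx": 0,"ty": 0,"tz": -0.035,"rx": 0,"ry": 0,"rz": 0},
    {"claw": -0.4,"tx": 0.02,"ty": 0,"tz": -0.035,"rx": 0,"ry": 0,"rz": 0},
  ],
)

```text
clock: 5.32
tool_pos: [0.5499, 0.0818, 0.1918]
tool_rot: [0.78, 0.625, -0.002, -0.0]
force: [0.6, 0.1, 0.2]
width: 0.0595
gripper_force: 0.0
```

jog_arm(
  rows=[
    {"claw": 0.2,"tx": 0.035,"ty": 0,"tz": -0.02,"rx": 0,"ry": 0,"rz": 0},
    {"claw": 0.2,"tx": 0.035,"ty": 0,"tz": -0.02,"rx": 0,"ry": 0,"rz": 0},
    {"claw": 0.2,"tx": 0.035,"ty": 0,"tz": -0.02,"rx": 0,"ry": 0,"rz": 0},
    {"claw": 0.2,"tx": 0.02,"ty": 0,"tz": 0,"rx": 0,"ry": 0,"rz": 0},
  ],
)

```text
clock: 5.65
tool_pos: [0.581, 0.2097, 0.2566]
tool_rot: [0.779, 0.627, 0.004, 0.001]
force: [0.7, 0.6, -0.0]
width: 0.0343
gripper_force: 0.0
```

Run:
```python
from h import *
t=shot("top","t2"); s=shot("scene","s2"); print(get_state()["tool_pos"])
a=cv2.resize(t["image"][175:295,240:360],None,fx=5,fy=5,interpolation=2)[:600,:480]
b=s["image"][170:270,240:400]; b=cv2.resize(b,None,fx=2,fy=2,interpolation=2)
c=np.zeros((600,800,3),np.uint8); c[:,:480]=a; c[:200,480:]=b
cv2.imwrite("pics/c2.png",c[:,:,::-1])
for x,y,z in[(-.13,.112,.08),(-.13,-.112,.08),(-.26,.1,.06),(-.26,-.1,.06),(-.304,0,.04)]: print((x,y),((proj(t,U(x,y,z))-[240,175]+.5)*5-.5).round(),((proj(s,U(x,y,z))-[240,170])*2+[480,0]).round())
```

```text
[0.57924096 0.20924533 0.25251386]
(-0.13, 0.112) [481.  54.] [584.  22.]
(-0.13, -0.112) [372. 469.] [717.  92.]
(-0.26, 0.1) [236.  20.] [509.  71.]
(-0.26, -0.1) [132. 381.] [625. 146.]
(-0.304, 0) [106. 182.] [533. 135.]
```

View pics/c2.png

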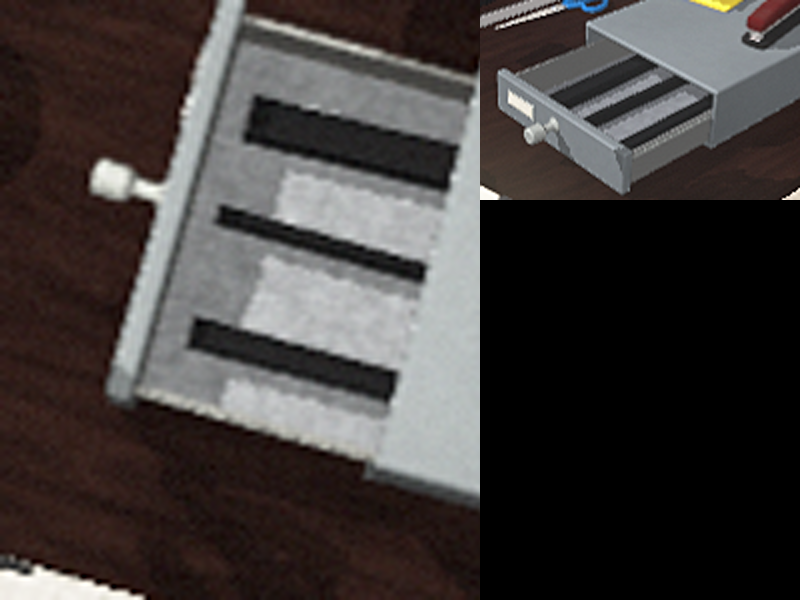

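Drawer is at its stop with three bars in the top crop: wide at the back, narrow in the centre and the middle-width bar nearest the robot. Its front end runs (198,318)–(188,347), and it passes under the board at about (393,387).

Run:
```python
from h import *
t=load("top0") if 0 else load("t2")
f=lambda u,v,z: onz(t,(u+.5)/5-.5+240,(v+.5)/5-.5+175,z)
for n,u,v,z in [("f1",198,318,.028),("f2",188,347,.028),("b1",397,371,.028),("b2",388,402,.028),("narrowf",221,215,.028),("narrowb",423,272,.028),("wf",249,119,.028),("edge1",475,75,.08),("edge2",371,467,.08),("knob",108,180,.04)]:
    p=f(u,v,z); print(n,p.round(4),((p-UC)@ux).round(4),((p-UC)@uy).round(4))
```

```text
f1 [0.4787 0.009  0.028 ] -0.2372 -0.0554
f2 [0.4629 0.0135 0.028 ] -0.2381 -0.0718
b1 [ 0.4558 -0.0982  0.028 ] -0.1275 -0.0542
b2 [ 0.4391 -0.0941  0.028 ] -0.1279 -0.0714
narrowf [ 5.352e-01 -4.000e-04  2.800e-02] -0.2404 0.0018
narrowb [ 0.5098 -0.1104  0.028 ] -0.1275 0.0012
wf [ 0.589 -0.013  0.028] -0.24 0.0571
edge1 [ 0.6069 -0.1293  0.08  ] -0.1304 0.1001
edge2 [ 0.4008 -0.0823  0.08  ] -0.1309 -0.1113
knob [0.5489 0.0609 0.04  ] -0.3032 0.0016
```

Run:
```python
from h import *
p=plan(U(-.195,-.063,.13),Rt(FRONT),9)
```

```text
[{"tx": -0.0288, "ty": -0.0071, "tz": 0.0135, "rz": 0.0008}, {"tx": -0.0288, "ty": -0.007, "tz": 0.0136, "ry": -0.0003, "rz": 0.0008}, {"tx": -0.0289, "ty": -0.0071, "tz": 0.0135, "rz": 0.0009}, {"tx": -0.0288, "ty": -0.007, "tz": 0.0136, "rz": 0.0008}, {"tx": -0.0288, "ty": -0.007, "tz": 0.0136, "ry": -0.0003, "rz": 0.0008}]
[{"tx": -0.0289, "ty": -0.0069, "tz": 0.0136, "rz": 0.0008}, {"tx": -0.0288, "ty": -0.0069, "tz": 0.0136, "rz": 0.0009}, {"tx": -0.0288, "ty": -0.0069, "tz": 0.0136, "ry": -0.0003, "rz": 0.0008}, {"tx": -0.0289, "ty": -0.0069, "tz": 0.0136, "rz": 0.0008}]
```

jog_arm(
  rows=[
    {"claw": 0.3,"tx": -0.029,"ty": -0.007,"tz": 0.0135,"rx": 0,"ry": 0,"rz": 0.001},
    {"claw": 0.3,"tx": -0.029,"ty": -0.007,"tz": 0.0135,"rx": 0,"ry": 0,"rz": 0.001},
    {"claw": 0.3,"tx": -0.029,"ty": -0.007,"tz": 0.0135,"rx": 0,"ry": 0,"rz": 0.001},
    {"claw": 0.3,"tx": -0.029,"ty": -0.007,"tz": 0.0135,"rx": 0,"ry": 0,"rz": 0.001},
    {"claw": 0.3,"tx": -0.029,"ty": -0.007,"tz": 0.0135,"rx": 0,"ry": 0,"rz": 0.001},
  ],
)

```text
clock: 6.17
tool_pos: [0.5105, 0.0701, 0.1818]
tool_rot: [0.781, 0.624, -0.001, -0.001]
force: [0.4, -0.7, 0.2]
width: 0.0302
gripper_force: 0.0
```

jog_arm(
  rows=[
    {"claw": 0.3,"tx": -0.029,"ty": -0.007,"tz": 0.0135,"rx": 0,"ry": 0,"rz": 0.001},
    {"claw": 0.3,"tx": -0.029,"ty": -0.007,"tz": 0.0135,"rx": 0,"ry": 0,"rz": 0.001},
    {"claw": 0.3,"tx": -0.029,"ty": -0.007,"tz": 0.0135,"rx": 0,"ry": 0,"rz": 0.001},
    {"claw": 0.3,"tx": -0.028,"ty": -0.007,"tz": 0.0135,"rx": 0,"ry": 0,"rz": 0.001},
  ],
)

```text
clock: 6.5
tool_pos: [0.4573, -0.0356, 0.1281]
tool_rot: [0.783, 0.622, -0.001, -0.001]
force: [1.1, 0.0, 0.4]
width: 0.0299
gripper_force: 0.0
```

jog_arm(
  rows=[
    {"claw": 0.3,"tx": 0,"ty": 0,"tz": 0,"rx": 0,"ry": 0,"rz": 0},
    {"claw": 0.3,"tx": 0,"ty": 0,"tz": 0,"rx": 0,"ry": 0,"rz": 0},
    {"claw": 0.3,"tx": 0,"ty": 0,"tz": 0,"rx": 0,"ry": 0,"rz": 0},
  ],
)

```text
clock: 6.75
tool_pos: [0.4596, -0.0342, 0.1296]
tool_rot: [0.783, 0.622, -0.0, -0.0]
force: [0.1, 0.9, -0.1]
width: 0.0299
gripper_force: 0.0
```

Run:
```python
from h import *
s=get_state();p=s["tool_pos"];print(p,(p-UC)@ux,(p-UC)@uy,s["qvel"].round(3),s["width"])
plan(U(-.195,-.063,.032),Rt(FRONT),5)
```

```text
[ 0.45961453 -0.03418979  0.1295831 ] -0.190792927705357 -0.0645184347911445 [ 0.023  0.001 -0.029  0.003 -0.003 -0.   ] 0.029912586799279973
[{"tx": 0.0008, "ty": 0.0003, "tz": 0.0195, "rz": -0.0013}, {"tx": 0.0009, "ty": 0.0003, "tz": 0.0195, "rz": -0.0014}, {"tx": 0.0008, "ty": 0.0003, "tz": 0.0195, "rz": -0.0013}, {"tx": 0.0009, "ty": 0.0003, "tz": 0.0196, "rz": -0.0013}, {"tx": 0.0008, "ty": 0.0003, "tz": 0.0195, "rz": -0.0014}]
```

jog_arm(
  rows=[
    {"claw": 0.3,"tx": 0.002,"ty": 0.001,"tz": 0.025,"rx": 0,"ry": 0,"rz": -0.004},
    {"claw": 0.3,"tx": 0.002,"ty": 0.0005,"tz": 0.025,"rx": 0,"ry": 0,"rz": 0},
    {"claw": 0.3,"tx": 0,"ty": 0,"tz": 0.02,"rx": 0,"ry": 0,"rz": 0},
    {"claw": 0.3,"tx": 0,"ty": 0,"tz": 0.015,"rx": 0,"ry": 0,"rz": 0},
    {"claw": 0.3,"tx": 0,"ty": 0,"tz": 0.008,"rx": 0,"ry": 0,"rz": 0},
  ],
)

```text
clock: 7.17
tool_pos: [0.462, -0.0293, 0.0354]
tool_rot: [0.781, 0.625, -0.001, -0.001]
force: [0.1, -0.4, 0.0]
width: 0.0301
gripper_force: 0.0
```

jog_arm(
  rows=[
    {"claw": 0.3,"tx": 0,"ty": 0,"tz": 0.0045,"rx": 0,"ry": 0,"rz": 0},
    {"claw": 0.3,"tx": 0,"ty": 0,"tz": 0,"rx": 0,"ry": 0,"rz": 0},
    {"claw": 0.3,"tx": 0,"ty": 0,"tz": 0,"rx": 0,"ry": 0,"rz": 0},
  ],
)

```text
clock: 7.42
tool_pos: [0.4634, -0.0302, 0.0331]
tool_rot: [0.781, 0.624, 0.0, 0.0]
force: [-0.2, -0.2, 0.1]
width: 0.0298
gripper_force: 0.0
```

jog_arm(
  rows=[
    {"claw": 0.9,"tx": 0,"ty": 0,"tz": 0,"rx": 0,"ry": 0,"rz": 0},
    {"claw": 0.9,"tx": 0,"ty": 0,"tz": 0,"rx": 0,"ry": 0,"rz": 0},
    {"claw": 0.9,"tx": 0,"ty": 0,"tz": 0,"rx": 0,"ry": 0,"rz": 0},
    {"claw": 0.9,"tx": 0,"ty": 0,"tz": 0,"rx": 0,"ry": 0,"rz": 0},
  ],
  force=50,
)

```text
clock: 7.75
tool_pos: [0.4639, -0.0306, 0.0337]
tool_rot: [0.782, 0.624, 0.001, 0.001]
force: [-0.0, 0.7, 6.3]
width: 0.0147
gripper_force: 49.5
```

Run:
```python
from h import *
s=get_state();p=s["tool_pos"];print(p,(p-UC)@ux,(p-UC)@uy,s["width"],s["gripper_force"],s["force"])
th=.297; zt=p[2]; xg=(p-UC)@ux; L=-.028-xg
r=Rt(FRONT,th); tgt=U(-.030,-.063,.014)-r.apply([-L,0,zt-.010]); 
q=plan(tgt,r,5); print(tgt)
```

```text
[ 0.46385789 -0.03059176  0.03366168] -0.19523597433896 -0.061170105734947675 0.014680683040498226 49.458977580070496 [-5.06824683e-03  7.24996450e-01  6.29968957e+00]
[{"tx": -0.0024, "ty": -0.0003, "tz": -0.0104, "rx": 0.0006, "ry": 0.0593}, {"tx": -0.0019, "ty": -0.0004, "tz": -0.0105, "rx": 0.0007, "ry": 0.0593, "rz": -0.0003}, {"tx": -0.0012, "ty": -0.0003, "tz": -0.0106, "rx": 0.0006, "ry": 0.0593}, {"tx": -0.0005, "ty": -0.0004, "tz": -0.0106, "rx": 0.0007, "ry": 0.0593, "rz": -0.0003}, {"ty": -0.0003, "tz": -0.0107, "rx": 0.0006, "ry": 0.0592}]
[ 0.45937989 -0.0421361   0.08556783]
```

jog_arm(
  rows=[
    {"claw": 0.9,"tx": 0,"ty": 0,"tz": -0.003,"rx": 0,"ry": 0,"rz": 0},
    {"claw": 0.9,"tx": -0.002,"ty": 0,"tz": -0.0095,"rx": 0,"ry": 0.06,"rz": 0},
    {"claw": 0.9,"tx": -0.002,"ty": 0,"tz": -0.0095,"rx": 0,"ry": 0.06,"rz": 0},
    {"claw": 0.9,"tx": -0.001,"ty": 0,"tz": -0.01,"rx": 0,"ry": 0.06,"rz": 0},
  ],
)

```text
clock: 8.08
tool_pos: [0.4605, -0.0366, 0.0643]
tool_rot: [0.778, 0.622, 0.071, -0.057]
force: [-0.4, -0.7, -1.4]
width: 0.0145
gripper_force: 48.8
```

jog_arm(
  rows=[
    {"claw": 0.9,"tx": -0.001,"ty": 0,"tz": -0.01,"rx": 0,"ry": 0.06,"rz": 0},
    {"claw": 0.9,"tx": 0,"ty": 0,"tz": -0.01,"rx": 0,"ry": 0.057,"rz": 0},
    {"claw": 0.9,"tx": 0,"ty": 0,"tz": 0,"rx": 0,"ry": 0,"rz": 0},
    {"claw": 0.9,"tx": 0,"ty": 0,"tz": 0,"rx": 0,"ry": 0,"rz": 0},
  ],
)

```text
clock: 8.42
tool_pos: [0.4596, -0.0431, 0.0833]
tool_rot: [0.774, 0.616, 0.115, -0.092]
force: [-0.2, 0.8, -1.1]
width: 0.0141
gripper_force: 48.8
```

Run:
```python
from h import *
s=get_state();p=s["tool_pos"];print(p,(p-UC)@ux,(p-UC)@uy,s["width"],s["force"],s["wrist_torque"])
r=R.from_quat(s["tool_rot"])
for n,o in (("front bottom",(.043,0,.0237)),("back bottom",(-.167,0,.0237)),("back top",(-.167,0,.0057))):
    b=p+r.apply(o); print(n,((b-UC)@ux).round(4),((b-UC)@uy).round(4),b[2].round(4))
t=shot("top","t3"); c=shot("scene","s3")
a=cv2.resize(t["image"][175:295,240:360],None,fx=4,fy=4,interpolation=2)
b=cv2.resize(c["image"][140:280,240:380],None,fx=2.25,fy=2.25,interpolation=2)
o=np.zeros((480,800,3),np.uint8);o[:,:480]=a;o[:315,480:795]=b;cv2.imwrite("pics/c3.png",o[:,:,::-1])
```

```text
[ 0.45962297 -0.04310897  0.08332781] -0.18209391271813866 -0.0625489451847089 0.01412275214992497 [-0.24203683  0.76013663 -1.07249611] [-0.13371239  0.10393386  0.01942449]
front bottom -0.2301 -0.0624 0.0732
back bottom -0.0292 -0.0632 0.012
back top -0.024 -0.0632 0.0292
```

View pics/c3.png

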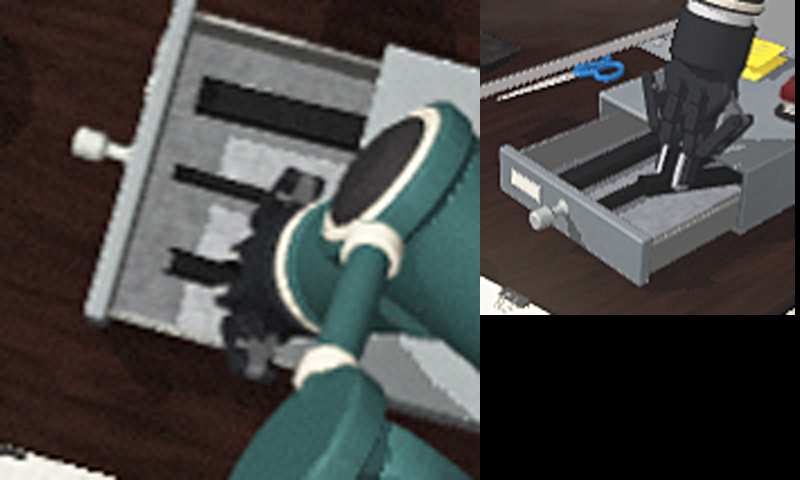

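The bar has come up in the jaws: its front end is at crop (170,263) in the top view and about (640,180) in the scene view. I check that against the projected end.

Run:
```python
from h import *
t,c=load("t3"),load("s3")
for n,P in (("tilted",U(-.232,-.0625,.083)),("flat",U(-.238,-.063,.028))):
    print(n,(proj(t,P)-[240,175])*4,(proj(c,P)-[240,140])*2.25+[480,0])
p=get_state()["tool_pos"]; r=R.from_quat(get_state()["tool_rot"])
print(plan(p+r.apply([.22,0,0]),r,8)[0], r.as_euler("ZYX"))
```

```text
tilted [161.60218893 254.32055718] [637.70542053 183.69611475]
flat [152.47093136 263.4181069 ] [631.31202514 232.87578175]
[{"tx": 0.0275}, {"tx": 0.0275}, {"tx": 0.0275}, {"tx": 0.0275}, {"tx": 0.0275}]
[{"tx": 0.0275}, {"tx": 0.0275}, {"tx": 0.0275}]
[0.50578599 0.16329643 0.14685388] [ 1.34709484 -0.29582702 -3.14032143]
```

jog_arm(
  rows=[
    {"claw": 0.9,"tx": 0.012,"ty": 0,"tz": 0,"rx": 0,"ry": 0,"rz": 0},
    {"claw": 0.9,"tx": 0.018,"ty": 0,"tz": 0,"rx": 0,"ry": 0,"rz": 0},
    {"claw": 0.9,"tx": 0.02,"ty": 0,"tz": 0,"rx": 0,"ry": 0,"rz": 0},
    {"claw": 0.9,"tx": 0.02,"ty": 0,"tz": 0,"rx": 0,"ry": 0,"rz": 0},
    {"claw": 0.9,"tx": 0.02,"ty": 0,"tz": 0,"rx": 0,"ry": 0,"rz": 0},
  ],
)

```text
clock: 8.93
tool_pos: [0.4781, 0.0435, 0.1091]
tool_rot: [0.773, 0.617, 0.115, -0.093]
force: [0.5, 0.6, -1.8]
width: 0.0139
gripper_force: 48.8
```

jog_arm(
  rows=[
    {"claw": 0.9,"tx": 0.02,"ty": 0,"tz": 0,"rx": 0,"ry": 0,"rz": 0},
    {"claw": 0.9,"tx": 0.02,"ty": 0,"tz": 0,"rx": 0,"ry": 0,"rz": 0},
    {"claw": 0.9,"tx": 0.02,"ty": 0,"tz": 0,"rx": 0,"ry": 0,"rz": 0},
    {"claw": 0.9,"tx": 0.02,"ty": 0,"tz": -0.01,"rx": 0,"ry": 0,"rz": 0},
    {"claw": 0.9,"tx": 0.02,"ty": 0,"tz": -0.02,"rx": 0,"ry": 0,"rz": 0},
  ],
)

```text
clock: 9.35
tool_pos: [0.4949, 0.1285, 0.1646]
tool_rot: [0.773, 0.618, 0.112, -0.094]
force: [0.5, -0.3, -1.0]
width: 0.0145
gripper_force: 48.8
```

Run:
```python
from h import *
s=get_state();p=s["tool_pos"];r=R.from_quat(s["tool_rot"])
print(s["width"],s["gripper_force"],s["force"])
b=p+r.apply((-.167,0,.0237)); print("back bottom",((b-UC)@ux).round(4),b[2].round(4))
# report: centre, yaw; bar centre is -0.062 along tool x from TCP
C=np.array([.5162,.2425,0]); yr=-1.6037+np.pi; fx=np.array([np.cos(yr),np.sin(yr),0])
q=plan(C+.062*fx+[0,0,.22],Rt(yr),10); print(q[0])
t=shot("top","t4"); c=shot("scene","s4")
o=np.zeros((420,800,3),np.uint8); o[:,:440]=t["image"][:,120:].repeat(1,0)[:, :440]; o[:400,440:800]=cv2.resize(c["image"][140:340,200:380],None,fx=2,fy=2); cv2.imwrite("pics/c4.png",o[:,:,::-1])
```

```text
0.014473389323698174 48.83674085140228 [ 0.54068798 -0.27181455 -1.02082493]
back bottom -0.2043 0.0935
[{"tx": 0.0185, "ty": -0.0016, "rx": 0.0021, "ry": -0.0294, "rz": -0.0187}, {"tx": 0.0186, "ty": -0.0013, "tz": -0.0007, "rx": 0.0021, "ry": -0.0294, "rz": -0.0188}, {"tx": 0.0185, "ty": -0.0009, "tz": -0.0012, "rx": 0.0021, "ry": -0.0294, "rz": -0.0187}, {"tx": 0.0185, "ty": -0.0006, "tz": -0.0018, "rx": 0.002, "ry": -0.0294, "rz": -0.0188}, {"tx": 0.0184, "tz": -0.0024, "rx": 0.0021, "ry": -0.0294, "rz": -0.0187}]
[{"tx": 0.0184, "tz": -0.0028, "rx": 0.0021, "ry": -0.0294, "rz": -0.0188}, {"tx": 0.0183, "ty": 0.0004, "tz": -0.0035, "rx": 0.0021, "ry": -0.0294, "rz": -0.0187}, {"tx": 0.0181, "ty": 0.0008, "tz": -0.0039, "rx": 0.0021, "ry": -0.0294, "rz": -0.0188}, {"tx": 0.018, "ty": 0.0011, "tz": -0.0045, "rx": 0.0021, "ry": -0.0294, "rz": -0.0187}, {"tx": 0.0179, "ty": 0.0014, "tz": -0.005, "rx": 0.002, "ry": -0.0293, "rz": -0.0188}]
[0.51820075 0.30450371 0.21998133]
```

View pics/c4.png

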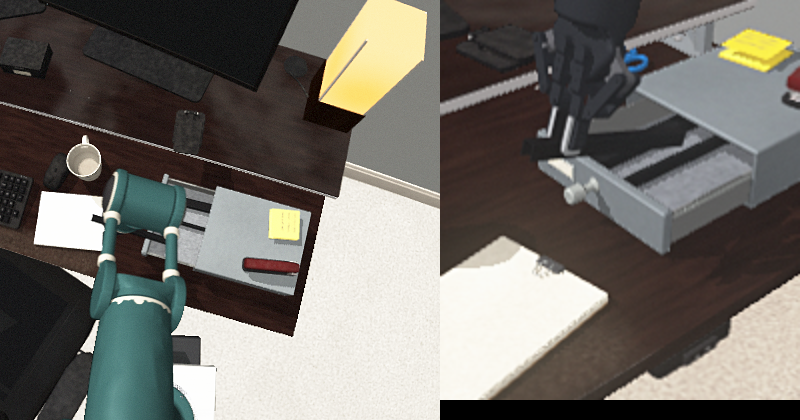

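The middle-width bar is out and slanting in the jaws, front end at (530,148). The other two bars are still in the drawer, and the report and mug have not moved. I carry it over the report while levelling.

jog_arm(
  rows=[
    {"claw": 0.9,"tx": 0.0185,"ty": -0.0015,"tz": 0,"rx": 0.002,"ry": -0.0294,"rz": -0.0188},
    {"claw": 0.9,"tx": 0.0185,"ty": -0.001,"tz": -0.001,"rx": 0.002,"ry": -0.0294,"rz": -0.0188},
    {"claw": 0.9,"tx": 0.0185,"ty": -0.001,"tz": -0.001,"rx": 0.002,"ry": -0.0294,"rz": -0.0188},
    {"claw": 0.9,"tx": 0.0185,"ty": -0.0005,"tz": -0.002,"rx": 0.002,"ry": -0.0294,"rz": -0.0188},
    {"claw": 0.9,"tx": 0.0185,"ty": 0,"tz": -0.0025,"rx": 0.002,"ry": -0.0294,"rz": -0.0188},
  ],
)

```text
clock: 9.87
tool_pos: [0.5093, 0.2151, 0.1945]
tool_rot: [0.749, 0.659, 0.058, -0.045]
force: [0.6, -0.3, -0.7]
width: 0.0139
gripper_force: 48.8
```

jog_arm(
  rows=[
    {"claw": 0.9,"tx": 0.0185,"ty": 0,"tz": -0.003,"rx": 0.002,"ry": -0.0294,"rz": -0.0188},
    {"claw": 0.9,"tx": 0.018,"ty": 0.0005,"tz": -0.0035,"rx": 0.002,"ry": -0.0294,"rz": -0.0188},
    {"claw": 0.9,"tx": 0.018,"ty": 0.001,"tz": -0.004,"rx": 0.002,"ry": -0.0294,"rz": -0.0188},
    {"claw": 0.9,"tx": 0.018,"ty": 0.001,"tz": -0.0045,"rx": 0.002,"ry": -0.0294,"rz": -0.0188},
    {"claw": 0.9,"tx": 0.018,"ty": 0.0015,"tz": -0.005,"rx": 0.002,"ry": -0.0294,"rz": -0.0188},
  ],
)

```text
clock: 10.28
tool_pos: [0.5211, 0.3029, 0.2225]
tool_rot: [0.719, 0.695, 0.002, 0.003]
force: [0.7, -0.5, -0.4]
width: 0.0146
gripper_force: 48.8
```

jog_arm(
  rows=[
    {"claw": 0.9,"tx": 0,"ty": 0,"tz": 0,"rx": 0,"ry": 0,"rz": 0},
    {"claw": 0.9,"tx": 0,"ty": 0,"tz": 0,"rx": 0,"ry": 0,"rz": 0},
    {"claw": 0.9,"tx": 0,"ty": 0,"tz": 0,"rx": 0,"ry": 0,"rz": 0},
    {"claw": 0.9,"tx": 0,"ty": 0,"tz": 0,"rx": 0,"ry": 0,"rz": 0},
  ],
)

```text
clock: 10.62
tool_pos: [0.5212, 0.301, 0.2226]
tool_rot: [0.719, 0.695, 0.002, 0.002]
force: [-0.8, -0.1, -0.1]
width: 0.0142
gripper_force: 48.8
```

Run:
```python
from h import *
s=get_state();print(s["tool_pos"],s["width"],s["gripper_force"],s["qvel"].round(3))
C=np.array([.5162,.2425,0]); yr=-1.6037+np.pi; fx=np.array([np.cos(yr),np.sin(yr),0])
plan(C+.062*fx+[0,0,.22],Rt(yr),1)
p=s["tool_pos"]; r=R.from_quat(s["tool_rot"])
c=shot("scene","s5"); t=shot("top","t5")
k=lambda q:((q-[130,200])*2.5).round()
m=lambda q:((q-[120,140])*3).round()
for n,o in (("front top",(.043,0,.0057)),("back top",(-.167,0,.0057)),("front bot",(.043,0,.0237)),("back bot",(-.167,0,.0237))): print(n,m(proj(c,p+r.apply(o))),proj(t,p+r.apply(o)).round())
o=cv2.resize(c["image"][140:340,120:380],None,fx=3,fy=3,interpolation=2); cv2.imwrite("pics/c5.png",o[:,:,::-1])
```

```text
[0.52119936 0.30098372 0.22255328] 0.014157696213865508 48.847734332084656 [-0.011 -0.007 -0.002  0.001 -0.001  0.001]
[{"tx": 0.0034, "ty": -0.0031, "tz": 0.0025, "rx": 0.0064, "rz": -0.0024}]
front top [123. 274.] [135. 200.]
back top [403. 127.] [225. 208.]
front bot [128. 303.] [137. 202.]
back bot [403. 153.] [226. 210.]
```

View pics/c5.png

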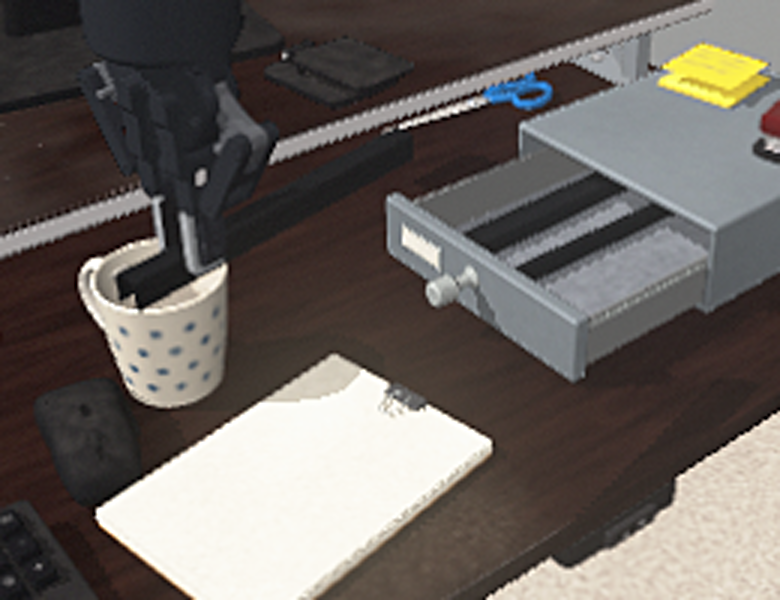

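The bar is level in the jaws, running from (123,285) to (410,145), within about 3 mm of the prediction. The report, mug, mouse and other two bars look undisturbed. I make a small centring trim, then hand in.

jog_arm(
  rows=[
    {"claw": 0.9,"tx": 0.002,"ty": -0.0015,"tz": 0.002,"rx": 0.003,"ry": 0,"rz": -0.002},
    {"claw": 0.9,"tx": 0.002,"ty": -0.0015,"tz": 0,"rx": 0.003,"ry": 0,"rz": 0},
    {"claw": 0.9,"tx": 0,"ty": 0,"tz": 0,"rx": 0,"ry": 0,"rz": 0},
    {"claw": 0.9,"tx": 0,"ty": 0,"tz": 0,"rx": 0,"ry": 0,"rz": 0},
    {"claw": 0.9,"tx": 0,"ty": 0,"tz": 0,"rx": 0,"ry": 0,"rz": 0},
  ],
)

```text
clock: 11.13
tool_pos: [0.5193, 0.306, 0.2219]
tool_rot: [0.719, 0.695, 0.001, 0.0]
force: [-0.1, 0.4, 0.5]
width: 0.0144
gripper_force: 48.8
```

Run:
```python
from h import *
s=get_state();print(s["tool_pos"],s["width"],s["gripper_force"]); print(sign_off())
```

```text
[0.51925035 0.30598494 0.22193947] 0.014380254915759949 48.84804904460907
the job is handed in; nothing more can be done
None
```

I handed the job in at about 11 s: the gripper is holding the middle-width bar level, about 20 cm above the desk, centred over the report and lengthways along it; the drawer is open to its stop, the other two bars are still in it, and nothing else on the desk looked disturbed.

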